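# Clamp a double-walled beaker in the arbor press

## Robot

A 6-joint arm with a two-finger parallel gripper is mounted at the origin on the work surface. World frame = base frame: x ahead of the robot, y to its left, z up, the work surface at z = 0. Lengths are in m, angles in rad, forces in N, time in s.
With the tool pointing down it reaches from about 0.35 to 0.925 m from the base axis. Payload 6.4 kg.
Tool frame: the origin (TCP) lies between the finger pads; the fingertips stand 11 mm ahead of it and the grasp point (between the pads) lies 8 mm behind it (bot.nose_length is the distance from the TCP to the fingertips, in m); x points along the fingers, z is the direction in which the jaws open and shut, and the axes are right-handed (so a half turn about x gives the same grasp; the last joint's range is limited). The gripper opens to 85 mm and grips with 20 to 120 N. Pads are 22 mm wide; open, the fingers measure 114 mm over their backs; the gripper's body (76 mm by 85 mm) begins 54 mm behind the grasp point. The pads swing forward as they close: fully open they stand 13 mm farther back than shut.
Start: joints at [-1.36, 0.245, 1.558, -0, 1.339, -0.174], TCP at [0.244, -0.602, 0.215] pointing down, gripper open.
Joint ranges: [-3.13, 3.13], [-1.02, 2.26], [0.13, 2.54], [-0.95, 4.09], [0.21, 2.88], [-2.74, 2.74]. Speed limits (rad/s): [2.57, 2.57, 3.14, 3.14, 3.14, 3.14].

## Interface

Orientations are given as a 3x3 rotation matrix whose columns are the frame's x, y, z axes.
In Python, from station import bot gives the robot as it stands. The module is installed in compiled form; this text tells all that it offers.
- The arm moves only by the tool send_rows, never from a script. Its argument "deltas" is a list of rows, each a list of 4 numbers: the shift along the tool's x, y, z in units of 30 mm (1.0 is 30 mm), then the turn about the tool's x in units of 10 degrees (1.0 is 10 degrees). A call has 1 to 10 rows; each row is the pose to reach, as a shift and turn from the pose measured when the call began, along the tool's axes at that moment; what a row does not reach only later rows make up. A row lasts 1/8 s, in which the tool goes at most 62.5 mm and 10.7 degrees, less where a joint would pass 70% of its speed; a pose out of reach is approached as far as the arm can. A call with a gripper value outside its range is refused whole. "hand" is the gripper command: -1 is shut, 1 is fully open, values between are in proportion, set as the call begins (left out, the last holds). The fingers move at their own pace and stop on an object; "newtons" is the grip in N (left out, the last holds). Time passes only in rows, so rows that repeat a pose let the fingers close. It gives the time, the measured TCP pose, the force and the opening at its end, in the units of the state.
- bot.observe(): the state, without advancing time (a new reading comes with each control period).
- bot.get_image(name): name is "side" or "top" or "wrist"; returns the picture (384x512x3 uint8, red, green, blue); there is no depth.
- bot.camera_info(name): a dict with "intrinsics" (3x3 intrinsics, pixels), "D" ([k1, k2, p1, p2, k3] as OpenCV has them; the pictures are not rectified), "R" (3x3) and "t" (3): a world point X has camera coordinates R X + t; the wrist camera has in their place "tool_from_camera" (4x4, takes a point from camera to tool coordinates, whose origin is the TCP and whose axes are the tool frame's). Camera axes: x right, y down, z forward; pixel columns grow to the right and rows downward; lengths in m; the calibration is good to about 2 mm. A picture is of the moment at which its call begins: read the wrist's pose just before it. camera_info takes no time and is no camera call.
- bot.job_done(): hands the job in, once; it reports no verdict.
Trained networks look in the newest picture that a camera, given by its name, has taken for a name from the list of things; names that differ only in an ending like _2 or _b are one class to them, and where a whole thing is asked for, a point or a joint stands for the part that bears it (a point fixed in the world has none). Each returns a list of dicts, best first, with "score" (0 to 1); they miss things now and then, are a little off and sometimes report something else, mostly with a low value. They report only what shows in the picture. A call takes as long as a camera call. They do not tell look-alikes from the thing itself.
- bot.look_for(label, camera): "xy" ([column, row] in pixels, amid what is visible of it).
The state is a dict: "time": time; "q": joint angles; "joint_vel": joint speeds; "joint_torque": joint torques, N m; "tcp_pos": TCP position; "tool_rot": TCP orientation; "wrist_force": force on the tool from outside, world axes, zero at the start; "torque": the same for the moment, N m; "finger_gap": finger opening in m.
Only numpy, scipy, OpenCV 4.12 (cv2) and the standard library are available. Lean on these libraries where they do the work, as an engineer would, in place of code of your own. Each camera call takes 0.05 s, during which the arm holds its last target. There are 200 camera calls.

## Task

Make up the double-walled beaker: set the lipped liner into the shell that waits on the press's drawn-out carriage, so that the lip sits down on the shell's rim all round, then push the carriage in under the ram to its stop. Pull the spring-return lever down until the platen bears on the lip and finish while still holding the lever, so that the joint stays clamped to set, with about 60 newtons at the platen (30 to 150 will do): do not let go at the end. Leave the other things on the bench alone.

Things in the scene. Friction and masses are not known exactly. Their poses are not given: they have to be found in the camera images.
- press: Fixed grey arbor press, 450 mm long, 120 wide, 285 to the top of its raised ram, 350 to the top of its lever. Origin on the bench under the ram's axis; z up, +y to its column, -y along the slide to the loading end (bed ends at y -310); lever on the -x side. The head (x -31 to 31, y -40 to 133, z 150 to 235) overhangs the ram position, so load at the drawn-out carriage.
- shell: Open tapered metal cup, the outer wall: foot radius 24 mm, rim outer radius 30, rim inner radius 27.5, height 58, floor 4 thick, 160 g. Stands upright and loose in the carriage's nest. Origin at the centre of its underside, z up its axis.
- liner: Open tapered metal cup with a flat lip round its mouth: foot radius 20 mm, wall radius 25.5 under the lip, lip radius 33.5, lip 4 thick with underside 50 above the foot; height 54, about 130 g. Stands upright on the bench to the right of the slide, beside the plain beaker; grip the lip (67 wide) from above. Origin: centre of its underside; when nested, 8 above the shell's.
- carriage (a joint): Travel of the shuttle carriage along the press's +y: 0 drawn out for loading, 0.130 m in at its stop, with the nest right under the ram. It stays where it is left; pushing takes 2 to 3 N.
- nest (a point): Centre of the carriage's top plate inside the nest ring (ring inner radius 25.5 mm, 7 high), where the shell's foot stands; 37 above the bench.
- carriage_knob (a point): Centre of the head of the carriage's upright knob (24 mm diameter, 17 high; its top is 9 above this point and 77 above the bench), 120 towards -y of the nest. Grip it from above or push it.
- lever (a joint): Press lever angle, rad: 0 at rest (78 degrees above level), growing as the handle is pulled to the press's -y and down; at most 1.35. A return spring lifts it: moving it takes 3 to 5 N at the handle, square to the lever. The ram falls 16 mm per rad; each further newton there gives 9.4 N at the platen. The platen meets a nested liner's lip at about 0.94.
- lever_handle (a point): Middle of the black revolving handle at the lever's end: a level cylinder along the press's x, 21 mm diameter, 66 long, sticking out to -x, 150 from the pivot axis, 338 above the bench at rest. It turns freely about its own length. Pinch it from above with the fingers along the press's y, or bear on it from above once the lever leans.
- lever_pivot (a point): Lever's pivot, on the pinion axis (along the press's x), 190 above the bench, 58 to -x of the ram's axis and 27 to its +y; the handle's middle lies 46 further to -x.
- ram: Square steel ram with a round white platen, 76 mm diameter, 12 thick. Origin at the centre of the platen's lower face; 114 above the bench at rest, 15 above the lip of a nested beaker on the carriage.
- beaker: Bystander: plain straight metal beaker without lip, 52 mm diameter, 46 high. Origin at the centre of its underside.
- block: Bystander: steel bench block, 100 x 65 x 22 mm.
- pliers: Bystander: pliers with red handles, about 155 mm long, lying flat.
There are look-alikes about, which are no part of the job. What is shaped like the liner but brown or orange is not meant.

How it is judged:
By the outcome, as a careful person would: the job done as asked, in the order asked, and still so for the second after the job is handed in, while the arm keeps its last pose, push and grip.
It also fails if it takes over 64 s, if anything falls off the work surface, if the arm or the gripper's body presses on something with over 40 N, if the wrist force passes 120 N, or if a joint passes its speed limit or range.

## Working session

There is one attempt and no reset: what is moved stays moved. The work goes in short steps, Python scripts to look and compute and a tool call to move; the robot and the scene stay as the last step left them, time stands still between calls to the robot, and variables do not carry over. Pictures are saved under pics/ and viewed, about 8 in all and at most 12, crops included, and the job is handed in when it is done.

Besides the shell and the picture viewer there is one more tool, called by a JSON object that holds its "method" and its "body", one argument or row to a line. send_rows: Moves the arm, as the interface text tells. Its arguments: {"type":"object","properties":{"deltas":{"type":"array"},"hand":{"type":"number"},"newtons":{"type":"number"}},"required":["deltas"]}

```bash
mkdir -p pics; cat > h.py <<'E'
import numpy as np, cv2
from station import bot
def shot(cam,name):
    s=bot.observe(); im=bot.get_image(cam); cv2.imwrite(f'pics/{name}.png',im[:,:,::-1]); return s,im
def ray(cam,uv,s=None):
    c=bot.camera_info(cam); K=np.array(c['intrinsics'],float); D=np.array(c['D'],float)
    p=cv2.undistortPoints(np.array([[uv]],float),K,D)[0,0]; d=np.array([p[0],p[1],1.])
    if cam=='wrist':
        T=np.array(c['tool_from_camera']); R=np.array(s['tool_rot']); 
        return np.array(s['tcp_pos'])+R@T[:3,3], R@T[:3,:3]@d
    R=np.array(c['R']); t=np.array(c['t']); return -R.T@t, R.T@d
def atz(cam,uv,z,s=None):
    o,d=ray(cam,uv,s); return o+d*(z-o[2])/d[2]
def proj(cam,X,s=None):
    c=bot.camera_info(cam); K=np.array(c['intrinsics'],float); D=np.array(c['D'],float); X=np.array(X,float).reshape(-1,3)
    if cam=='wrist':
        T=np.array(c['tool_from_camera']); R=np.array(s['tool_rot'])
        X=(X-np.array(s['tcp_pos']))@R; X=(X-T[:3,3])@T[:3,:3]
    else: X=X@np.array(c['R']).T+np.array(c['t'])
    return cv2.projectPoints(X,np.zeros(3),np.zeros(3),K,D)[0][:,0]
E
python3 - <<'E'
from h import *
np.set_printoptions(precision=3,suppress=True)
ims=[]
for c in ['top','side']:
    s,im=shot(c,c+'0'); ims.append(im)
    for l,z in [('press',.1),('shell',.095),('liner',.054),('carriage_knob',.077),('nest',.037),('lever_handle',.338),('lever_pivot',.19),('beaker',.046),('ram',.114),('block',.022),('pliers',.01)]:
        for r in bot.look_for(l,c)[:3]: print(c,l,round(r['score'],2),np.array(r['xy']),atz(c,r['xy'],z))
print(bot.observe()['tool_rot'],bot.nose_length,bot.observe()['time'])
E
```

```text
top press 0.56 [214.1 181.6] [0.608 0.131 0.1  ]
top shell 0.8 [246.7 181.7] [0.61  0.022 0.095]
top liner 0.71 [343.7 158.9] [ 0.7   -0.315  0.054]
top liner 0.64 [341.8 190. ] [ 0.591 -0.309  0.054]
top liner 0.52 [376.3 200.5] [ 0.556 -0.43   0.054]
top carriage_knob 0.71 [262.2 183.8] [ 0.606 -0.03   0.077]
top nest 0.95 [268.  183.8] [ 0.609 -0.052  0.037]
top lever_handle 0.6 [194.6 202.7] [0.528 0.159 0.338]
top lever_pivot 0.82 [197.7 201. ] [0.539 0.172 0.19 ]
top beaker 0.45 [338.  231.9] [ 0.445 -0.297  0.046]
top block 0.58 [136.1 172.9] [0.642 0.418 0.022]
top block 0.24 [266.6 184.1] [ 0.61  -0.047  0.022]
top pliers 0.82 [135.  221.9] [0.468 0.419 0.01 ]
side press 0.83 [268.7 198.6] [0.609 0.102 0.1  ]
side shell 0.82 [277.2 221.5] [0.609 0.002 0.095]
side liner 0.92 [307.2 321.4] [ 0.598 -0.324  0.054]
side liner 0.92 [307.7 360.6] [ 0.565 -0.425  0.054]
side liner 0.84 [344.3 311.7] [ 0.702 -0.321  0.054]
side carriage_knob 0.86 [284.5 247. ] [ 0.607 -0.086  0.077]
side nest 0.6 [282.6 246.6] [ 0.612 -0.051  0.037]
side lever_handle 0.65 [250.2 136.3] [0.559 0.126 0.338]
side lever_pivot 0.79 [248.3 136.6] [0.597 0.327 0.19 ]
side beaker 0.71 [246.3 330.9] [ 0.439 -0.306  0.046]
side ram 0.64 [270.8 183.6] [0.631 0.155 0.114]
side pliers 0.67 [209.2 167.1] [0.461 0.418 0.01 ]
side pliers 0.53 [266.5 199.7] [0.626 0.189 0.01 ]
[[-0.     0.927  0.375]
 [-0.     0.375 -0.927]
 [-1.    -0.     0.   ]] 0.011 1.2
```

View pics/top0.png

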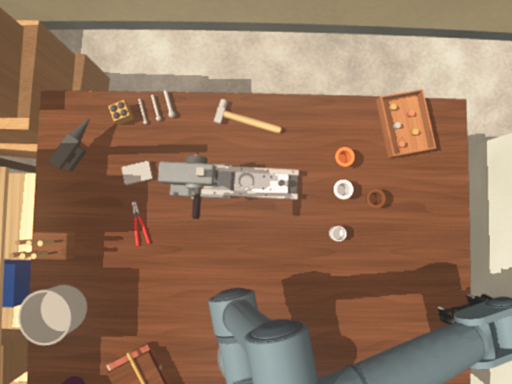

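View pics/side0.png

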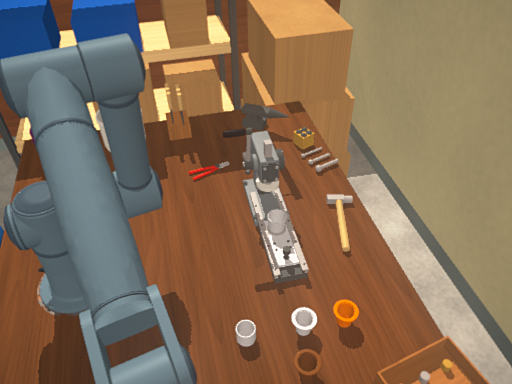

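Top view: the white-lipped cup at (344,190) is the liner. The orange cup at (345,157) and brown one at (376,199) are look-alikes, and the beaker is at (338,233). The side view agrees: liner (304,320), shell (277,221), knob (287,250). Next I go above the liner.

{"method": "send_rows", "body": {
  "deltas": [
    [0,1.9,-0.6,0],
    [0,3.8,-1.2,0],
    [0,5.7,-1.8,0],
    [0,7.6,-2.4,0],
    [0,9.5,-3,0],
    [0,11.4,-3.6,0],
    [0,13.2,-4.2,0],
    [0,14.4,-4.4,0],
    [0,14.4,-4.4,0],
    [0,14.4,-4.4,0]
  ],
  "hand": 1,
  "newtons": 40
}}

```text
time: 2.45
tcp_pos: [0.5943, -0.3183, 0.2147]
tool_rot: [[-0.001, 0.927, 0.375], [-0.0, 0.375, -0.927], [-1.0, -0.001, -0.0]]
wrist_force: [0.2, -0.9, -0.5]
finger_gap: 0.0855
```

```bash
python3 - <<'E'
from h import *
np.set_printoptions(precision=3,suppress=True)
s,im=shot('wrist','w1')
print(s['time'],s['tcp_pos'],s['tool_rot'],s['q'])
for l,z in [('liner',.054),('shell',.095),('beaker',.046),('carriage_knob',.077)]:
    for r in bot.look_for(l,'wrist')[:3]: print(l,round(r['score'],2),np.array(r['xy']),atz('wrist',r['xy'],z,s))
E
```

```text
2.45 [ 0.594 -0.318  0.215] [[-0.001  0.927  0.375]
 [-0.     0.375 -0.927]
 [-1.    -0.001 -0.   ]] [-0.659  0.301  1.491 -0.     1.35   0.527]
liner 0.81 [339.8 234. ] [ 0.567 -0.428  0.054]
liner 0.78 [249.9 165.2] [ 0.599 -0.315  0.054]
liner 0.71 [300.8  53.3] [ 0.709 -0.319  0.054]
beaker 0.76 [186.8 280.9] [ 0.451 -0.3    0.046]
beaker 0.55 [33.3 60.3] [ 0.615 -0.092  0.046]
carriage_knob 0.77 [36.4 62.8] [ 0.618 -0.114  0.077]
```

View pics/w1.png

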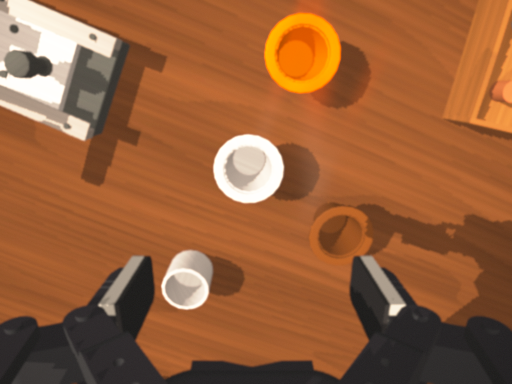

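The liner's white lip centre is at (249,169), with orange at (302,52), brown at (340,233), beaker at (187,281) and the knob top at (18,63). I'll fit the lip outline and check the knob and bed end for the press axis.

```bash
python3 - <<'E'
from h import *
np.set_printoptions(precision=4,suppress=True)
s=bot.observe(); im=cv2.imread('pics/w1.png'); 
m=(im.min(2)>140).astype(np.uint8); m=cv2.morphologyEx(m,cv2.MORPH_OPEN,np.ones((3,3)))
n,l,st,c=cv2.connectedComponentsWithStats(m)
i=l[169,220]; print(i,st[i])
cs,_=cv2.findContours((l==i).astype(np.uint8),cv2.RETR_EXTERNAL,cv2.CHAIN_APPROX_NONE)
P=np.array([atz('wrist',p,.0535,s) for p in max(cs,key=len)[:,0]])[:,:2]
A=np.c_[2*P,np.ones(len(P))]; x=np.linalg.lstsq(A,(P**2).sum(1),rcond=None)[0]
print('liner',x[:2],'r',np.sqrt(x[2]+x[:2]@x[:2]))
ctr=x[:2]; d=ctr-np.array(s['tcp_pos'])[:2]; R=np.array(s['tool_rot']); print('tool yz units',np.r_[d,0]@R/.03)
print('knob',atz('wrist',(18,63),.077,s))
for uv in [(128,42),(88,138)]: print('bedcorner',atz('wrist',uv,.03,s))
E
```

```text
3 [ 213  134   71   69 3764]
liner [ 0.5942 -0.3159] r 0.03353223070244789
tool yz units [-0.      0.0378 -0.0899]
knob [ 0.6127 -0.0991  0.077 ]
bedcorner [ 0.6612 -0.1666  0.03  ]
bedcorner [ 0.5585 -0.154   0.03  ]
```

{"method": "send_rows", "body": {
  "deltas": [
    [1.5,0.04,-0.09,0],
    [3,0.04,-0.09,0],
    [4.2,0.04,-0.09,0],
    [5.2,0.04,-0.09,0],
    [5.8,0.04,-0.09,0],
    [5.8,0.04,-0.09,0]
  ]
}}

```text
time: 3.45
tcp_pos: [0.5933, -0.3156, 0.0397]
tool_rot: [[-0.002, 0.928, 0.373], [0.002, 0.373, -0.928], [-1.0, -0.001, -0.002]]
wrist_force: [0.5, -0.7, -0.3]
finger_gap: 0.086
```

{"method": "send_rows", "body": {
  "deltas": [
    [0,0,0,0],
    [0,0,0,0],
    [0,0,0,0],
    [0,0,0,0],
    [0,0,0,0],
    [0,0,0,0]
  ],
  "hand": -1,
  "newtons": 40
}}

```text
time: 4.2
tcp_pos: [0.5933, -0.3156, 0.0397]
tool_rot: [[-0.002, 0.928, 0.373], [0.002, 0.373, -0.928], [-1.0, -0.001, -0.002]]
wrist_force: [-0.1, -0.1, 0.2]
finger_gap: -0.0002
```

{"method": "send_rows", "body": {
  "deltas": [
    [-1,0,0,0],
    [-2.5,0,0,0],
    [-4,0,0,0],
    [-5.3,0,0,0],
    [-5.8,0,0,0],
    [-5.8,0,0,0]
  ]
}}

```text
time: 4.95
tcp_pos: [0.5939, -0.316, 0.2141]
tool_rot: [[-0.001, 0.928, 0.374], [0.001, 0.374, -0.928], [-1.0, -0.001, -0.001]]
wrist_force: [-0.5, -0.8, -0.2]
finger_gap: 0.0002
```

The fingers closed to zero, so the grip missed. I need to look.

```bash
python3 - <<'E'
from h import *
np.set_printoptions(precision=4,suppress=True)
s,im=shot('wrist','w2'); c=bot.camera_info('wrist')
print(c['tool_from_camera'])
p=np.array(s['tcp_pos']);print(s['time'],p,proj('wrist',[p,[.5942,-.3159,.0535]],s))
m=(im.min(2)>140).astype(np.uint8); 
n,l,st,cc=cv2.connectedComponentsWithStats(m); print([(a,b) for a,b in zip(st.tolist(),cc) if a[4]>800])
s2,im2=shot('side','s2')
cv2.imwrite('pics/c2.png',np.hstack([im[:,:,::-1],cv2.resize(im2[180:384,180:452,::-1],(512,384))])[:, :1024][:, :] if 0 else cv2.resize(np.hstack([im[:,:,::-1],cv2.resize(im2[180:384,180:452,::-1],(512,384))]),(800,300)))
E
```

```text
[[ 0.0001 -0.2996  0.9541 -0.1593]
 [ 0.0009 -0.9541 -0.2996  0.0763]
 [ 1.      0.0009  0.0001  0.0008]
 [ 0.      0.      0.      1.    ]]
4.95 [ 0.5939 -0.316   0.2141] [[250.0751 243.5838]
 [251.0733 170.1706]]
[([0, 0, 512, 384, 183132], array([264.5571, 196.3745])), ([0, 0, 119, 111, 6477], array([46.4014, 47.9775])), ([0, 99, 92, 42, 912], array([ 53.1776, 120.2434])), ([216, 135, 71, 69, 3775], array([250.8766, 169.0119])), ([164, 251, 47, 51, 1587], array([190.5665, 275.1682]))]
```

View pics/c2.png

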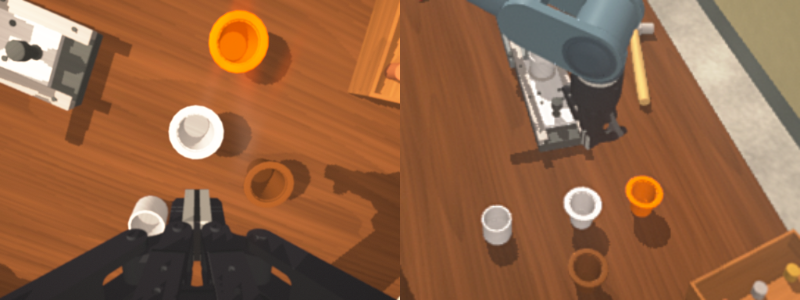

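The liner still stands where it was at (251,169), so the jaws shut without catching it. I'll reopen, descend again and look before closing.

{"method": "send_rows", "body": {
  "deltas": [
    [0,0,0,0],
    [0,0,0,0],
    [0,0,0,0],
    [0,0,0,0],
    [0,0,0,0]
  ],
  "hand": 1
}}

```text
time: 5.68
tcp_pos: [0.5928, -0.3152, 0.2114]
tool_rot: [[-0.005, 0.928, 0.373], [0.004, 0.374, -0.928], [-1.0, -0.003, -0.005]]
wrist_force: [-0.5, 0.8, 0.0]
finger_gap: 0.0854
```

{"method": "send_rows", "body": {
  "deltas": [
    [1.5,0,0,0],
    [3,0,0,0],
    [4.2,0,0,0],
    [5.2,0,0,0],
    [5.8,0,0,0],
    [5.8,0,0,0]
  ]
}}

```text
time: 6.42
tcp_pos: [0.5913, -0.3141, 0.0362]
tool_rot: [[-0.007, 0.928, 0.373], [0.005, 0.373, -0.928], [-1.0, -0.004, -0.007]]
wrist_force: [-0.4, -0.5, 0.4]
finger_gap: 0.0853
```

```bash
python3 - <<'E'
from h import *
np.set_printoptions(precision=4,suppress=True)
s,im=shot('wrist','w3')
p=np.array(s['tcp_pos']);print(s['time'],p,s['finger_gap'],proj('wrist',[p,[.5942,-.3159,.0535]],s))
s2,im2=shot('side','s3'); print(proj('side',[p,[.5942,-.3159,.0535]]))
cv2.imwrite('pics/c3.png',cv2.resize(np.hstack([im[:,:,::-1],cv2.resize(im2[270:378,235:379,::-1],(512,384))]),(800,300)))
E
```

```text
6.425 [ 0.5913 -0.3141  0.0362] 0.08529654218634028 [[250.0754 243.5826]
 [255.5122 256.1322]]
[[303.1502 322.521 ]
 [304.8011 319.3069]]
```

View pics/c3.png

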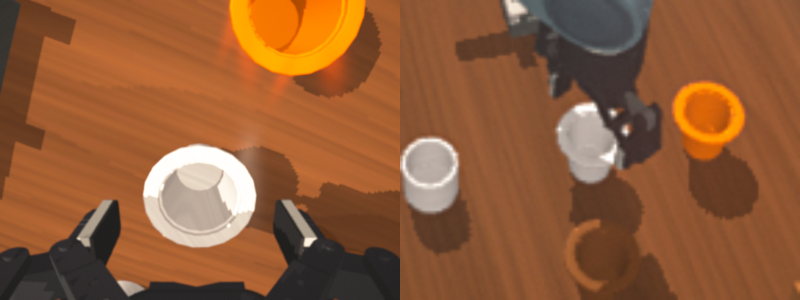

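The wrist view shows the lip centred near (256,250), with the open pads apparently higher than the lip. I'll work out where the pads really stand.

```bash
python3 - <<'E'
from h import *
np.set_printoptions(precision=4,suppress=True)
s=bot.observe(); im=cv2.imread('pics/w3.png')
p=np.array(s['tcp_pos']);R=np.array(s['tool_rot'])
print(bot.camera_info('wrist')['intrinsics'])
m=(im.min(2)>140).astype(np.uint8); n,l,st,c=cv2.connectedComponentsWithStats(m)
i=l[250,190]; i=i or l[195,256]; print(st[i])
cs,_=cv2.findContours((l==i).astype(np.uint8),cv2.RETR_EXTERNAL,cv2.CHAIN_APPROX_NONE)
for z in (.03,.045,.0535,.065):
    P=np.array([atz('wrist',q,z,s) for q in max(cs,key=len)[:,0]])[:,:2]
    x=np.linalg.lstsq(np.c_[2*P,np.ones(len(P))],(P**2).sum(1),rcond=None)[0]
    print(z,x[:2],np.sqrt(x[2]+x[:2]@x[:2]),'tool',(np.r_[x[:2],z]-p)@R)
for x in (.011,-.002,-.008,-.03):
  print(x,proj('wrist',[p+R@np.array([x,y,zz]) for y in (-.011,.011) for zz in (-.0427,.0427)],s).round().tolist())
cv2.imwrite('pics/c4.png',cv2.resize(im[200:384],(800,288),interpolation=cv2.INTER_CUBIC)) if 0 else cv2.imwrite('pics/c4.png',cv2.resize(im[200:384,60:450],None,fx=2,fy=2))
E
```

```text
[[341.5607   0.     251.697 ]
 [  0.     341.5607 194.5962]
 [  0.       0.       1.    ]]
[  183   184   145   132 14619]
0.03 [ 0.5834 -0.3218] 0.03934058387876199 tool [ 0.0088 -0.0112  0.0026]
0.045 [ 0.5907 -0.3188] 0.03582560049498798 tool [-0.0062 -0.0033  0.0025]
0.0535 [ 0.5948 -0.3171] 0.033833776577508266 tool [-0.0148  0.0011  0.0024]
0.065 [ 0.6003 -0.3147] 0.031138955983284484 tool [-0.0263  0.0071  0.0022]
0.011 [[173.0, 253.0], [327.0, 253.0], [170.0, 216.0], [330.0, 216.0]]
-0.002 [[168.0, 264.0], [332.0, 264.0], [164.0, 225.0], [336.0, 225.0]]
-0.008 [[165.0, 270.0], [335.0, 270.0], [161.0, 230.0], [339.0, 230.0]]
-0.03 [[153.0, 295.0], [346.0, 295.0], [148.0, 250.0], [351.0, 251.0]]
```

View pics/c4.png

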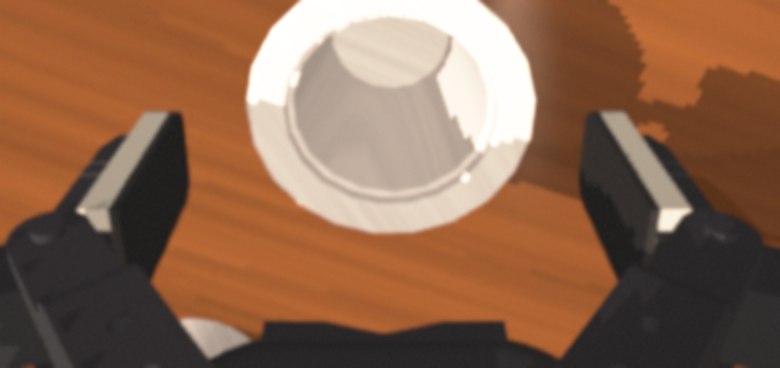

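The pad tips are at about (151,256) and (358,256). That projects to roughly 30 mm behind the TCP when open, though 11 mm ahead is stated. The empty closing agrees with that, since the tips passed above the lip. I'll go 22 mm lower; that stays clear of the bench even if the stated value is right.

{"method": "send_rows", "body": {
  "deltas": [
    [0.4,0.04,0.08,0],
    [0.74,0.04,0.08,0],
    [0.74,0.04,0.08,0]
  ]
}}

```text
time: 6.9
tcp_pos: [0.594, -0.3164, 0.0152]
tool_rot: [[-0.005, 0.928, 0.374], [0.004, 0.374, -0.928], [-1.0, -0.003, -0.005]]
wrist_force: [-0.4, 0.1, -0.4]
finger_gap: 0.0856
```

{"method": "send_rows", "body": {
  "deltas": [
    [0,0,0,0],
    [0,0,0,0],
    [0,0,0,0],
    [0,0,0,0],
    [0,0,0,0]
  ],
  "hand": -1,
  "newtons": 40
}}

```text
time: 7.52
tcp_pos: [0.5943, -0.3165, 0.0158]
tool_rot: [[-0.004, 0.928, 0.373], [0.004, 0.373, -0.928], [-1.0, -0.003, -0.005]]
wrist_force: [-0.5, 1.6, 5.0]
finger_gap: 0.065
```

Gripped at a 65 mm gap. Next I lift, turn the jaws along the slide and move towards the carriage for a close look.

{"method": "send_rows", "body": {
  "deltas": [
    [-1,0,0,0],
    [-2.5,0,0,0],
    [-4,0,0,0.5],
    [-5.5,0.4,-1,1.2],
    [-6.5,0.9,-2.5,2],
    [-6.5,1.5,-4,2.7],
    [-6.5,2.1,-5.4,2.9],
    [-6.5,2.4,-6.1,2.9],
    [-6.5,2.4,-6.1,2.9]
  ]
}}

```text
time: 8.65
tcp_pos: [0.5934, -0.1196, 0.2107]
tool_rot: [[-0.005, 0.993, -0.121], [0.003, -0.121, -0.993], [-1.0, -0.006, -0.003]]
wrist_force: [0.1, -0.6, -1.0]
finger_gap: 0.0653
```

```bash
python3 - <<'E'
from h import *
np.set_printoptions(precision=4,suppress=True)
s,im=shot('wrist','w5')
print(s['time'],s['tcp_pos'],s['tool_rot'],s['q'],s['finger_gap'])
for l,z in [('shell',.095),('carriage_knob',.077),('nest',.037),('liner',.2)]:
    for r in bot.look_for(l,'wrist')[:2]: print(l,round(r['score'],2),np.array(r['xy']),atz('wrist',r['xy'],z,s))
s2,im2=shot('side','s5')
cv2.imwrite('pics/c5.png',cv2.resize(np.hstack([im[:,:,::-1],cv2.resize(im2[130:346,150:438,::-1],(512,384))]),(800,300)))
E
```

```text
8.65 [ 0.5934 -0.1196  0.2107] [[-0.0053  0.9927 -0.1207]
 [ 0.0033 -0.1207 -0.9927]
 [-1.     -0.0057 -0.0027]] [-0.3864  0.1496  1.6757  0.0011  1.3224  1.3051] 0.06528660560289797
shell 0.63 [ 89.8 170.8] [0.6201 0.0135 0.095 ]
carriage_knob 0.84 [184.3 152.9] [ 0.6221 -0.0645  0.077 ]
nest 0.9 [185.4 152.8] [ 0.6155 -0.0566  0.037 ]
liner 0.74 [460.9  22. ] [ 0.6886 -0.2299  0.2   ]
liner 0.58 [252.1 278.1] [ 0.567  -0.1175  0.2   ]
```

View pics/c5.png

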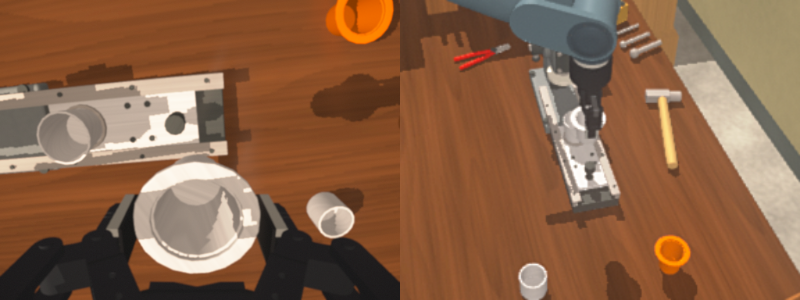

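The liner is held. The shell's rim shows near full-pixel (83,177) in the wrist image and the knob at (225,158). I'll move closer so the shell sits in clear view.

{"method": "send_rows", "body": {
  "deltas": [
    [0,-0.6,-1.3,0],
    [0,-1.2,-2.7,0],
    [0,-1.86,-3.96,0],
    [0,-1.86,-3.96,0],
    [0,-1.86,-3.96,0]
  ]
}}

```text
time: 9.57
tcp_pos: [0.5534, 0.0023, 0.2121]
tool_rot: [[-0.004, 0.992, -0.125], [0.003, -0.125, -0.992], [-1.0, -0.004, -0.002]]
wrist_force: [0.4, -0.7, -1.8]
finger_gap: 0.065
```

```bash
python3 - <<'E'
from h import *
np.set_printoptions(precision=4,suppress=True)
s,im=shot('wrist','w6')
print(s['time'],s['tcp_pos'],s['tool_rot'],s['finger_gap'])
for l,z in [('shell',.095),('carriage_knob',.077)]:
    for r in bot.look_for(l,'wrist')[:2]: print(l,round(r['score'],2),np.array(r['xy']),atz('wrist',r['xy'],z,s))
cv2.imwrite('pics/c6.png',cv2.resize(im[:,:,::-1],(800,600),interpolation=cv2.INTER_CUBIC))
E
```

```text
9.575 [0.5534 0.0023 0.2121] [[-0.0039  0.9921 -0.1251]
 [ 0.0028 -0.1251 -0.9921]
 [-1.     -0.0042 -0.0023]] 0.06498104414099198
shell 0.6 [217.1 112.7] [0.6137 0.0218 0.095 ]
carriage_knob 0.59 [304.   97.2] [ 0.6163 -0.05    0.077 ]
```

View pics/c6.png

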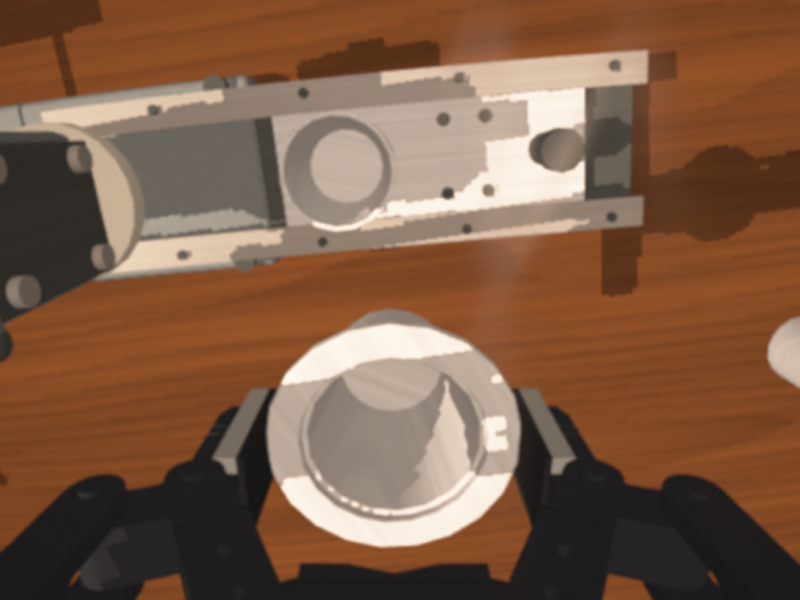

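Shell rim outline spans about x 283–392, y 113–230 in this 800-px view. The liner lip spans x 267–521, y 322–547, and the knob top is near (563,149). Now I fit all three.

```bash
python3 - <<'E'
from h import *
from scipy.optimize import least_squares
np.set_printoptions(precision=4,suppress=True)
s=bot.observe(); p=np.array(s['tcp_pos']);R=np.array(s['tool_rot']); k=512/800
th=np.linspace(0,2*np.pi,240)
def ext(c,r):
    q=proj('wrist',np.c_[c[0]+r*np.cos(th),c[1]+r*np.sin(th),np.full(240,c[2])],s); return np.array([q[:,0].min(),q[:,0].max(),q[:,1].min(),q[:,1].max()])
def fit(e,r,z0,free):
    e=np.array(e)*k
    f=lambda v: ext([v[0],v[1],v[2] if free else z0],r)-e
    x=least_squares(f,[p[0]+.02,p[1],z0],diff_step=1e-4); return x.x,x.fun
sh,e1=fit([283,392,113,230],.030,.095,0); print('shell',sh,e1)
print(fit([283,392,113,230],.030,.095,1))
li,e2=fit([267,521,322,547],.0335,.24,1); print('liner lip',li,e2,'tool',(li-p)@R)
kn=atz('wrist',(563*k,149*k),.077,s); print('knob',kn)
d=sh[:2]-kn[:2]; print('knob->nest',np.linalg.norm(d),d/np.linalg.norm(d))
a=[atz('wrist',(u*k,v*k),z,s) for u,v,z in [(648,82,.03),(643,222,.03),(380,255,.03)]]; print(a)
dd=np.r_[sh[:2]-li[:2],0]; print('move tool units',dd@R/.03)
E
```

```text
shell [0.6151 0.0221 0.095 ] [-3.0505  3.0189 -1.114   1.4397]
(array([0.6145, 0.0239, 0.0785]), array([-0.9093,  0.9056,  0.8666, -0.9114]))
liner lip [0.5538 0.0007 0.2496] [-0.6709  0.6693  0.7085 -0.8428] tool [-0.0377  0.0003  0.0011]
knob [ 0.6122 -0.0974  0.077 ]
knob->nest 0.11948816045883152 [0.0248 0.9997]
[array([ 0.6431, -0.1651,  0.03  ]), array([ 0.5576, -0.162 ,  0.03  ]), array([0.5567, 0.0099, 0.03  ])]
move tool units [-0.0066  1.94   -0.9649]
```

Shell is at (0.615, 0.0225), and the knob-to-nest distance of 119.5 mm matches the stated 120. The lip top lies 38 mm behind the TCP. I'll go above and down to just over the rim, squaring the jaws to the slide.

{"method": "send_rows", "body": {
  "deltas": [
    [0,1,-0.5,-0.3],
    [0,1.94,-0.96,-0.7],
    [0,1.94,-0.96,-0.7],
    [0.8,1.94,-0.96,-0.7],
    [1.6,1.94,-0.96,-0.7],
    [2.4,1.94,-0.96,-0.7],
    [3,1.94,-0.96,-0.7],
    [3,1.94,-0.96,-0.7]
  ]
}}

```text
time: 10.72
tcp_pos: [0.613, 0.0231, 0.12]
tool_rot: [[-0.008, 1.0, -0.005], [0.004, -0.005, -1.0], [-1.0, -0.008, -0.004]]
wrist_force: [-0.4, -0.3, -1.3]
finger_gap: 0.0653
```

```bash
python3 - <<'E'
from h import *
np.set_printoptions(precision=4,suppress=True)
s,im=shot('wrist','w7'); s2,im2=shot('side','s7')
p=np.array(s['tcp_pos']);R=np.array(s['tool_rot'])
print(s['time'],p,R,s['finger_gap'],s['wrist_force'])
w=im[:,:,::-1].copy(); v=cv2.resize(im2[170:278,205:349,::-1],(800,600),interpolation=cv2.INTER_CUBIC)
th=np.linspace(0,6.283,60)
for c,r,z,col in [((.615,.0225),.030,.095,(0,0,255)),(p[:2]+(R@np.array([0,.0003,.0011]))[:2],.020,p[2]+.038-.054,(0,255,0))]:
    X=np.c_[c[0]+r*np.cos(th),c[1]+r*np.sin(th),np.full(60,z)]
    cv2.polylines(w,[proj('wrist',X,s).astype(np.int32)],True,col,1)
    cv2.polylines(v,[((proj('side',X)-[205,170])*800/144).astype(np.int32)],True,col,1)
cv2.imwrite('pics/c7.png',cv2.resize(np.hstack([w,cv2.resize(v,(512,384))]),(800,300),interpolation=cv2.INTER_AREA))
E
```

```text
10.725 [0.613  0.0231 0.12  ] [[-0.0079  1.     -0.0052]
 [ 0.0036 -0.0051 -1.    ]
 [-1.     -0.008  -0.0036]] 0.0652815998616328 [-0.3763 -0.2654 -1.2805]
```

View pics/c7.png

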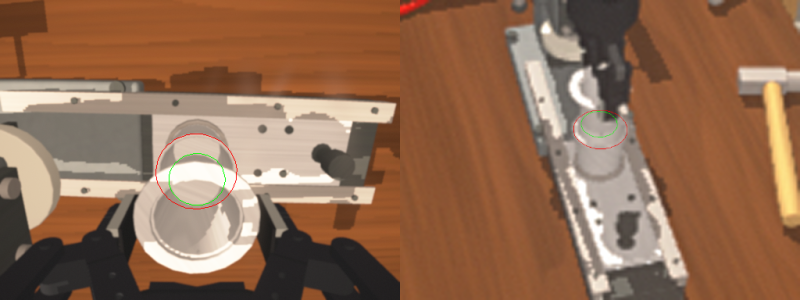

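In the wrist view (left), the shell rim arc lies under the predicted red ring and the liner foot (green) falls inside it. The side view on the right agrees. I'll lower in stages and watch the force.

{"method": "send_rows", "body": {
  "deltas": [
    [0.3,0.08,-0.02,0],
    [0.6,0.08,-0.02,0],
    [0.9,0.08,-0.02,0],
    [1.1,0.08,-0.02,0],
    [1.1,0.08,-0.02,0]
  ]
}}

```text
time: 11.45
tcp_pos: [0.6166, 0.0239, 0.0886]
tool_rot: [[-0.005, 1.0, -0.005], [0.003, -0.005, -1.0], [-1.0, -0.005, -0.003]]
wrist_force: [-0.3, -0.4, -1.3]
finger_gap: 0.0655
```

{"method": "send_rows", "body": {
  "deltas": [
    [0.25,-0.05,0,0],
    [0.5,-0.05,0,0],
    [0.75,-0.05,0,0],
    [0.85,-0.05,0,0],
    [0.85,-0.05,0,0]
  ]
}}

```text
time: 12.08
tcp_pos: [0.6148, 0.024, 0.0628]
tool_rot: [[-0.005, 1.0, -0.005], [0.003, -0.005, -1.0], [-1.0, -0.005, -0.003]]
wrist_force: [0.0, -0.3, -1.7]
finger_gap: 0.0654
```

{"method": "send_rows", "body": {
  "deltas": [
    [0.06,0,0,0],
    [0.1,0,0,0],
    [0.1,0,0,0]
  ]
}}

```text
time: 12.45
tcp_pos: [0.6155, 0.0237, 0.061]
tool_rot: [[-0.004, 1.0, -0.005], [0.003, -0.005, -1.0], [-1.0, -0.004, -0.003]]
wrist_force: [-2.0, -0.7, 5.6]
finger_gap: 0.0654
```

Contact came at the predicted height (0.061). Release, rise and check.

{"method": "send_rows", "body": {
  "deltas": [
    [0,0,0,0],
    [0,0,0,0],
    [0,0,0,0],
    [0,0,0,0]
  ],
  "hand": 1
}}

```text
time: 12.95
tcp_pos: [0.6154, 0.0237, 0.0608]
tool_rot: [[-0.004, 1.0, -0.005], [0.003, -0.005, -1.0], [-1.0, -0.004, -0.003]]
wrist_force: [-0.4, 0.2, -0.3]
finger_gap: 0.0854
```

{"method": "send_rows", "body": {
  "deltas": [
    [-0.7,0,0,0],
    [-1.4,0,0,0],
    [-2.4,0,0,0],
    [-3.4,-0.5,0.8,0],
    [-4,-1.2,1.8,0],
    [-4,-2,2.8,0],
    [-4,-2,3,0],
    [-4,-2,3,0]
  ]
}}

```text
time: 13.95
tcp_pos: [0.5562, -0.0666, 0.1822]
tool_rot: [[-0.002, 1.0, -0.005], [0.002, -0.005, -1.0], [-1.0, -0.002, -0.002]]
wrist_force: [-0.1, 0.0, -0.1]
finger_gap: 0.0851
```

```bash
python3 - <<'E'
from h import *
np.set_printoptions(precision=4,suppress=True)
s,im=shot('wrist','w8'); s2,im2=shot('side','s8')
p=np.array(s['tcp_pos']);R=np.array(s['tool_rot'])
print(s['time'],p,R[0],s['finger_gap'],s['wrist_force'])
w=im[:,:,::-1].copy(); v=im2[:,:,::-1].copy()
m=(im.min(2)>140).astype(np.uint8)
th=np.linspace(0,6.283,60)
for c,r,z,col in [((.615,.0225),.0335,.099,(0,0,255))]:
    X=np.c_[c[0]+r*np.cos(th),c[1]+r*np.sin(th),np.full(60,z)]
    q=proj('wrist',X,s); print(q.mean(0),q.min(0),q.max(0))
a=cv2.resize(w,(440,330)); b=cv2.resize(v[100:300,170:410],(360,300)); b=cv2.copyMakeBorder(b,0,30,0,0,cv2.BORDER_CONSTANT)
cv2.imwrite('pics/c8.png',np.hstack([a,b]))
print('knob',[ (r['score'],r['xy'],atz('wrist',r['xy'],.077,s)) for r in bot.look_for('carriage_knob','wrist')[:2]])
E
```

```text
13.95 [ 0.5562 -0.0666  0.1822] [-0.0021  1.     -0.0054] 0.08512868458758839 [-0.1097  0.0385 -0.0827]
[123.6744 113.9904] [76.8685 65.4601] [170.8103 162.3135]
knob [(0.95, [241.2, 111.0], array([ 0.6159, -0.0595,  0.077 ]))]
```

View pics/c8.png

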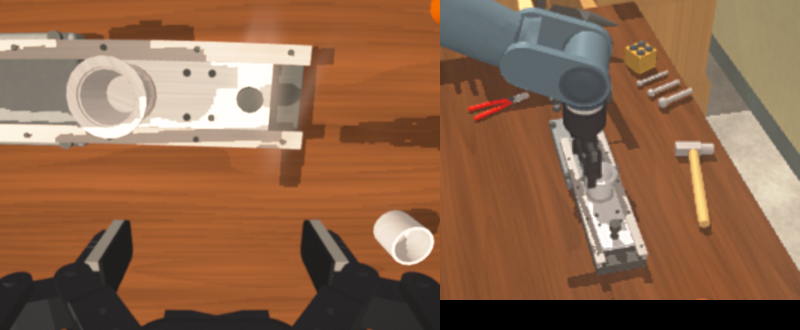

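The lip in the wrist image spans about (77–178, 65–160) in full pixels, against a prediction of (77–171, 65–162) for a seated lip at z 0.099. So it is down and level. Now I grip the knob.

{"method": "send_rows", "body": {
  "deltas": [
    [0,0.9,0.5,0],
    [0.6,1.9,1.03,0],
    [1.8,1.9,1.03,0],
    [3,1.9,1.03,0],
    [4,1.9,1.03,0],
    [4.6,1.9,1.03,0],
    [4.8,1.9,1.03,0],
    [4.8,1.9,1.03,0]
  ],
  "hand": 0.2
}}

```text
time: 15.1
tcp_pos: [0.6129, -0.0963, 0.0374]
tool_rot: [[-0.003, 1.0, -0.003], [0.002, -0.003, -1.0], [-1.0, -0.003, -0.002]]
wrist_force: [0.6, -0.5, 0.7]
finger_gap: 0.0509
```

{"method": "send_rows", "body": {
  "deltas": [
    [0,0,0,0],
    [0,0,0,0],
    [0,0,0,0],
    [0,0,0,0]
  ],
  "hand": -1,
  "newtons": 30
}}

```text
time: 15.6
tcp_pos: [0.614, -0.0963, 0.0389]
tool_rot: [[-0.001, 1.0, -0.003], [0.002, -0.003, -1.0], [-1.0, -0.001, -0.002]]
wrist_force: [0.1, 2.2, 5.9]
finger_gap: 0.0227
```

{"method": "send_rows", "body": {
  "deltas": [
    [-0.05,0,-0.2,0],
    [-0.05,0,-0.6,0],
    [-0.05,0,-1.1,0],
    [-0.05,0,-1.6,0],
    [-0.05,0,-2.1,0],
    [-0.05,0,-2.6,0],
    [-0.05,0,-3.1,0],
    [-0.05,0,-3.5,0],
    [-0.05,0,-3.8,0],
    [-0.05,0,-3.9,0]
  ]
}}

```text
time: 16.85
tcp_pos: [0.6182, 0.0203, 0.0393]
tool_rot: [[0.011, 1.0, -0.004], [0.001, -0.004, -1.0], [-1.0, 0.011, -0.001]]
wrist_force: [21.9, -2.4, -22.6]
finger_gap: 0.0231
```

The rail guides the knob to +x, showing about 2° of press yaw. I'll finish along that direction.

{"method": "send_rows", "body": {
  "deltas": [
    [0,0.01,-0.15,0],
    [0,0.01,-0.3,0],
    [0,0.02,-0.42,0],
    [0,0.02,-0.5,0],
    [0,0.02,-0.55,0],
    [0,0.02,-0.55,0]
  ]
}}

```text
time: 17.6
tcp_pos: [0.6189, 0.0336, 0.0391]
tool_rot: [[0.011, 1.0, -0.003], [-0.005, -0.003, -1.0], [-1.0, 0.011, 0.005]]
wrist_force: [2.7, -14.6, -4.3]
finger_gap: 0.0226
```

Carriage is at 129.9 mm of travel, with 14.6 N against the stop. Now I release, rise and go to view the lever handle.

{"method": "send_rows", "body": {
  "deltas": [
    [0,0,0,0],
    [0,0,0,0],
    [0,0,0,0],
    [-0.5,0,0,0],
    [-1.5,0,0,0],
    [-3,0,0.3,0],
    [-5,0,0.6,0],
    [-7,0,1,0],
    [-9,0,1,0],
    [-11,0,1,0]
  ],
  "hand": 0.2
}}

```text
time: 18.85
tcp_pos: [0.6146, 0.0054, 0.3727]
tool_rot: [[0.012, 1.0, -0.003], [-0.005, -0.003, -1.0], [-1.0, 0.012, 0.005]]
wrist_force: [0.5, -0.1, -0.4]
finger_gap: 0.0511
```

{"method": "send_rows", "body": {
  "deltas": [
    [-1.5,-0.8,0,0],
    [-2,-2.2,-0.5,0],
    [-2,-3.8,-2,0],
    [-2,-4.8,-3.5,0],
    [-2,-5,-4.5,0],
    [-2,-5,-4.9,0],
    [-2,-5,-4.9,0],
    [-2,-5,-4.9,0]
  ]
}}

```text
time: 19.85
tcp_pos: [0.4648, 0.1524, 0.43]
tool_rot: [[0.012, 1.0, -0.004], [-0.005, -0.004, -1.0], [-1.0, 0.012, 0.005]]
wrist_force: [-0.3, -0.0, -0.3]
finger_gap: 0.051
```

```bash
python3 - <<'E'
from h import *
np.set_printoptions(precision=4,suppress=True)
s,im=shot('wrist','w9'); s2,im2=shot('side','s9')
p=np.array(s['tcp_pos']);R=np.array(s['tool_rot'])
print(s['time'],p,R,s['finger_gap'],s['q'])
for l,z in [('lever_handle',.338),('ram',.285),('lever_pivot',.19)]:
  for c in ('wrist','side'):
    for r in bot.look_for(l,c)[:2]: print(c,l,round(r['score'],2),np.array(r['xy']),atz(c,r['xy'],z,s))
H=[[.482,.153,.338],[.548,.151,.338]]
w=im[:,:,::-1].copy(); v=im2[:,:,::-1].copy()
for q in proj('wrist',H,s): cv2.circle(w,tuple(int(t) for t in q),3,(0,0,255),1)
for q in proj('side',H): cv2.circle(v,tuple(int(t) for t in q),2,(0,0,255),1)
a=cv2.resize(w,(440,330)); b=cv2.resize(v[80:280,170:410],(360,300)); b=cv2.copyMakeBorder(b,0,30,0,0,cv2.BORDER_CONSTANT)
cv2.imwrite('pics/c9.png',np.hstack([a,b]))
E
```

```text
19.85 [0.4648 0.1524 0.43  ] [[ 0.012   0.9999 -0.0043]
 [-0.0054 -0.0042 -1.    ]
 [-0.9999  0.012   0.0053]] 0.0510055273894382 [ 0.0882 -0.2382  1.6596 -0.0065  1.7086  1.6623]
side lever_handle 0.9 [249.3 137.7] [0.5547 0.1203 0.338 ]
wrist ram 0.59 [248.8   9.2] [0.6055 0.1527 0.285 ]
side ram 0.54 [270.2 183.2] [ 0.5771 -0.0271  0.285 ]
wrist lever_pivot 0.88 [249.8  93.3] [0.5385 0.1522 0.19  ]
side lever_pivot 0.6 [246.9 142.8] [0.5841 0.2938 0.19  ]
```

View pics/c9.png

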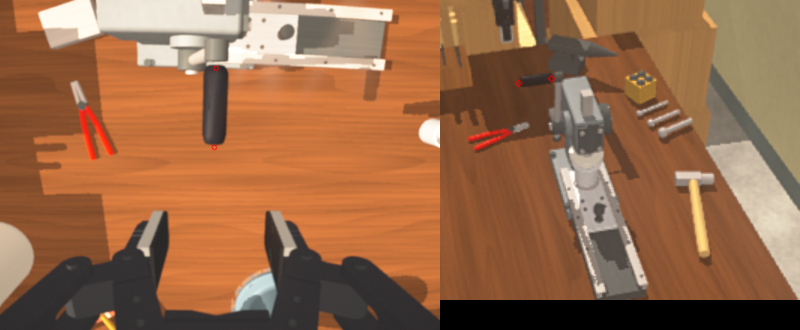

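Handle spans (215,68)–(214,142) in the left view, right on the predicted marks. The carriage is in, with the beaker under the platen in the side view. Now I pinch the handle.

{"method": "send_rows", "body": {
  "deltas": [
    [0,0.9,0,0],
    [0.4,1.63,0,0],
    [1.4,1.63,0,0],
    [2.5,1.63,0,0],
    [3.6,1.63,0,0],
    [4.2,1.63,0,0],
    [4.33,1.63,0,0],
    [4.33,1.63,0,0]
  ]
}}

```text
time: 21.25
tcp_pos: [0.5155, 0.1522, 0.3019]
tool_rot: [[0.014, 1.0, -0.004], [-0.005, -0.004, -1.0], [-1.0, 0.014, 0.005]]
wrist_force: [-0.1, 0.1, -0.5]
finger_gap: 0.0512
```

{"method": "send_rows", "body": {
  "deltas": [
    [0,0,0,0],
    [0,0,0,0],
    [0,0,0,0],
    [0,0,0,0]
  ],
  "hand": -1,
  "newtons": 60
}}

```text
time: 21.75
tcp_pos: [0.5161, 0.1525, 0.3035]
tool_rot: [[0.017, 1.0, -0.004], [-0.004, -0.004, -1.0], [-1.0, 0.017, 0.004]]
wrist_force: [-0.5, 1.9, 5.9]
finger_gap: 0.0193
```

{"method": "send_rows", "body": {
  "deltas": [
    [0.13,-0.02,0.48,0],
    [0.3,-0.03,0.95,0],
    [0.53,-0.05,1.4,0],
    [0.79,-0.06,1.82,0],
    [1.1,-0.08,2.22,0],
    [1.44,-0.1,2.58,0],
    [1.82,-0.12,2.91,0],
    [2.23,-0.13,3.19,0],
    [2.23,-0.13,3.19,0]
  ]
}}

```text
time: 22.88
tcp_pos: [0.5128, 0.0561, 0.2356]
tool_rot: [[0.016, 1.0, -0.005], [-0.003, -0.005, -1.0], [-1.0, 0.016, 0.003]]
wrist_force: [-0.2, 6.4, 1.1]
finger_gap: 0.0194
```

Displacement corresponds to phi ≈ 0.81, and the tangential force is ~4.3 N (the spring). Next, up to contact.

{"method": "send_rows", "body": {
  "deltas": [
    [0.15,0,0.09,0],
    [0.3,0,0.17,0],
    [0.45,0,0.24,0],
    [0.53,0,0.28,0],
    [0.53,0,0.28,0],
    [0.53,0,0.28,0]
  ]
}}

```text
time: 23.62
tcp_pos: [0.5125, 0.0477, 0.2198]
tool_rot: [[0.015, 1.0, -0.005], [-0.003, -0.005, -1.0], [-1.0, 0.015, 0.003]]
wrist_force: [-2.7, 4.2, 4.0]
finger_gap: 0.0194
```

{"method": "send_rows", "body": {
  "deltas": [
    [0.06,0,0.03,0],
    [0.12,0,0.05,0],
    [0.15,0,0.07,0],
    [0.15,0,0.07,0]
  ]
}}

```text
time: 24.12
tcp_pos: [0.5126, 0.0464, 0.2168]
tool_rot: [[0.015, 1.0, -0.004], [-0.001, -0.004, -1.0], [-1.0, 0.015, 0.001]]
wrist_force: [-6.1, 8.1, 10.1]
finger_gap: 0.0191
```

Tangential force is ≈12.5 N, less ~4.5 N for the spring, so about 75 N at the platen. I'll check that it holds steady and take a last look.

```bash
python3 - <<'E'
from h import *
np.set_printoptions(precision=4,suppress=True)
for i in range(8):
    s,im=shot('side','s10'); f=np.array(s['wrist_force']); print(round(s['time'],2),np.array(s['tcp_pos']),f, 'Ft',round(f[1]*.4+f[2]*.917,1))
s,w=shot('wrist','w10')
a=cv2.resize(w[:,:,::-1],(400,300)); b=cv2.resize(im[90:240,190:390,::-1],(400,300),interpolation=cv2.INTER_CUBIC)
cv2.imwrite('pics/c10.png',np.hstack([a,b]))
E
```

```text
24.12 [0.5126 0.0464 0.2168] [-6.1392  8.069  10.1073] Ft 12.5
24.18 [0.5126 0.0464 0.2168] [-6.5464  8.3664  9.9284] Ft 12.5
24.23 [0.5126 0.0464 0.2168] [-6.5663  7.1388  9.3236] Ft 11.4
24.27 [0.5126 0.0464 0.2168] [-5.9507  8.4037  9.7327] Ft 12.3
24.32 [0.5126 0.0464 0.2169] [-6.0368  7.7662 10.1148] Ft 12.4
24.38 [0.5126 0.0464 0.2169] [-5.0568  8.0058  9.9014] Ft 12.3
24.43 [0.5126 0.0464 0.2169] [-6.1848  7.2395  9.8804] Ft 12.0
24.48 [0.5126 0.0464 0.2169] [-5.9302  7.4468 10.5518] Ft 12.7
```

View pics/c10.png

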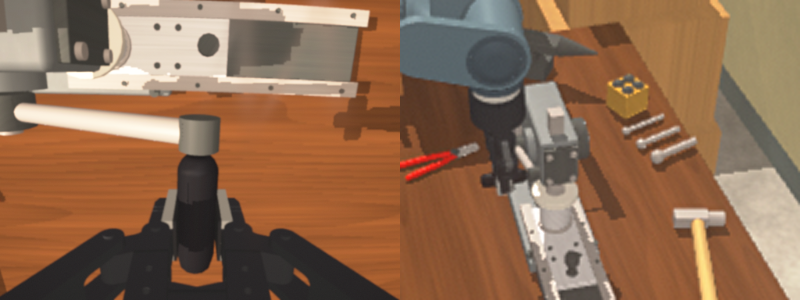

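```bash
python3 -c "
from station import bot
print(bot.job_done())
s=bot.observe();print(s['time'],s['wrist_force'],s['tcp_pos'])"
```

```text
the job is handed in; nothing more can be done
None
the job is handed in; nothing more can be done
```

The liner is seated in the shell, the carriage is at its stop, and I handed in while still holding the lever with the platen bearing on the lip. The job took about 24.5 s of the 64 s allowed.

**Last checks**
- **Liner:** contact came at TCP height 0.061 m, where I predicted it (0.0614). The lip's outline afterwards matched a seated lip at 99 mm to within a few pixels.
- **Carriage:** it travelled 129.9 mm, with about 15 N against the stop.
- **Lever:** it stands at about 0.95 rad (expected contact 0.94), with the handle still between the pads in the last picture. The tangential force stayed at 11.4–12.7 N over eight readings.
- **Platen force:** after taking off the 3–5 N for the spring, that force works out to about 65–85 N. It is inferred from the wrist force, not measured at the platen.

**What failed or disagreed**
- **First grip missed:** the first close on the liner shut on nothing. In the pictures the fingertips stand about 20–30 mm behind the TCP, not 11 mm ahead as stated. I used that measured value from then on, and every later grip held.
- **Side force on the carriage:** the rails are turned about 1.5–2°. That briefly put about 22 N sideways and 23 N vertically on the wrist, until I corrected the direction.
- **Shell rim fit:** my hand-read rim outline came out about 3 pixels smaller than the stated radius, but its centre proved good enough for the fit.

I did not touch the beaker, block, pliers or look-alikes.

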